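# Unlock the test stand and roll the drive housing to its stop

## Task

Free the lane of the test stand on the lab bench: turn the L-shaped locking key until its foot lines up with the slot in the guard plate, draw it up out of the slot and stand it upright in the open grey tray. Then, if need be, nudge the white drive housing endwise so that it will run in between the two side cheeks, and roll it gently along the bench, never lifting it or letting it race, until it lies at rest square against the stop bar between them. Leave the power supply, the motor and the mug where they are.

Things in the scene. Friction and masses are not known exactly. Their poses are not given: they have to be found in the camera images.
- stand: Fixed test stand. Origin: on the bench, under the middle of the stop bar's front face; the lane runs along its +y to the stop. Stop bar: aluminium profile 220 long (x), 60 high, front face at y = 0, back at y = 30. Two steel side cheeks 30 high: inner faces at x = -100 and +100, outer at -106 and +106, from y = -55 to 0. Guard plate beside the lane: see guard_slot.
- guard_slot (a point): Point on the top of the stand's fixed steel guard plate where the key's stem stands in the slot, at stand x = 145, y = -165, 19 above the bench; axes as the stand. The plate is 5 thick, open below on its x sides, from x = -30 to 30, y = -32 to 120 about this point, on 10 mm feet at its y ends. The slot, closed all round, is 32 wide: x = -16 to 16, y = -18 to 106.
- key: Loose steel L-shaped key, 150 g. Origin: underside of foot on the stem's axis; z up. Foot: 24 wide, 8 thick, flat on the bench, x = -12 to +100. Stem: 12 diameter, up to z = 44; above it a grip tab 30 (x) by 10 (y), z = 44 to 80. The foot has 6 mm free height under the plate and comes out only with its +x along the stand's +y; it starts 0.95 to 1.45 rad anticlockwise (from above) of that, into the lane.
- housing: White plastic drive housing: loose closed cylinder, 90 diameter, 150 long, dark end faces, 0.4 to 0.8 kg, free to roll on the bench. Origin: mid-length on its axis, 45 above the bench; x along the axis, y and z turn as it rolls. It starts 230 to 275 short of the stop, off the lane's middle (x = -45 to 15) and up to 0.12 rad out of square. Pushed from behind it rolls square to its axis and hardly steers; endwise it slides, at 2 to 6 N.
- tray: Fixed open grey plastic tray, outside 130 (x) by 160 (y), 30 high, walls and floor 4 thick. Origin: underside centre; z is up. It stands beyond the stop bar.
- supply: Bystander: aluminium power supply box 60 (x) by 110 (y) by 100 high. Origin: underside centre. It may be on either side of the tray.
- motor: Bystander: black round motor, 56 in diameter, 60 high, with a 20 mm shaft on top. Origin: underside centre.
- mug: Bystander: white mug, 72 in diameter, 90 high, handle at its +y side. Origin: underside centre.
There are look-alikes about, which are no part of the job. What is shaped like the housing but yellow is not meant.

How it is judged:
By the outcome, as a careful person would: the job done as asked, in the order asked, and still so for the second after the job is handed in, with the robot touching nothing.
It also fails if it takes over 72 s, if anything falls off the work surface, if the arm or the gripper's body presses on something with over 40 N, if the wrist force passes 120 N, or if a joint passes its speed limit or range.

## Robot

A 7-joint arm with a two-finger parallel gripper is mounted at the origin on the work surface. World frame = base frame: x ahead of the robot, y to its left, z up, the work surface at z = 0. Lengths are in m, angles in rad, forces in N, time in s.
With the tool pointing down it reaches from about 0.35 to 0.9 m from the base axis. Payload 8.1 kg.
Tool frame: the origin (TCP) lies midway between the tips of the shut fingers; the grasp point (between the pads) lies arm.tcp_to_grasp behind it (arm.tcp_to_grasp is the distance from the TCP to the grasp point, in m); z points along the fingers, y is the line along which they close (so a half turn about z gives the same grasp; the last joint's range is limited). The gripper opens to 92 mm and grips with 3 to 60 N. Pads are 19 mm wide; open, the fingers measure 130 mm over their backs; the gripper's body (75 mm by 190 mm) begins 47 mm behind the grasp point.
Start: joints at [1.099, 0.434, 0.025, 1.573, -0.012, 1.134, -0.075], TCP at [0.225, -0.583, 0.227] pointing down, gripper open.
Joint ranges: [-2.62, 2.62], [-0.44, 2.09], [-1.27, 1.32], [0.08, 2.57], [-1.32, 4.46], [0.12, 2], [-2.74, 2.74]. Speed limits (rad/s): [2.22, 2.22, 3.01, 3.01, 3.14, 3.14, 3.14].

## Interface

Orientations are given as a rotation vector (axis times angle).
In Python, from cell import observe, get_image, arm gives the robot as it stands. The module is installed in compiled form; this text tells all that it offers.
- The arm moves only by the tool drive_tool, never from a script. Its argument "steps" is a list of rows, each a list of 5 numbers: the closure, from 0 (fully open) to 1 (shut), then the shift along the world's x, y, z in mm, then the turn about the world's z in rad. In form: [[hand, x, y, z, roll], ...]. A call has 1 to 20 rows; each row shifts and turns the commanded pose from where the row before left it; what a row does not reach is not made up. A row lasts 1/12 s, in which the tool goes at most 41.7 mm and 7.16 degrees, less where a joint would pass 70% of its speed; a pose out of reach is approached as far as the arm can. A call with a gripper value outside its range is refused whole. The fingers move at their own pace and stop on an object; "grip_force" is the grip in N (left out, the last holds). Time passes only in rows, so rows that do not move let the fingers close. It gives the time, the measured TCP pose, the force, the opening and the grip force at its end, in the units of the state.
- observe(): the state, without advancing time (a new reading comes with each control period).
- get_image(name): name is "scene" or "top"; returns a dict with "image" (384x512x3 uint8, red, green, blue), "vfov" (degrees; the focal length in pixels is half the picture's height over the tangent of half this angle, whatever the lens; pixels are square), "cx", "cy" (the principal point, pixels), "xyz" and "attitude" of the camera in the world. Camera axes: x right, y down, z forward; pixel columns grow to the right and rows downward; lengths in m; the calibration is good to about 2 mm. A picture is of the moment at which its call begins. There is no depth.
- arm.sign_off(): hands the job in; it is judged then, once.
The state is a dict: "clock": time; "joints": joint angles; "dq": joint speeds; "joint_efforts": joint torques, N m; "position": TCP position; "ee_rot": TCP orientation; "force": force on the tool from outside, world axes, zero at the start; "ft_torque": the same for the moment, N m; "width": opening from 0.0 (shut) to 1.0 (fully open); "gripper_force": force on a finger pad.
Only numpy, scipy, OpenCV 4.12 (cv2) and the standard library are available. Lean on these libraries where they do the work, as an engineer would, in place of code of your own. Each camera call takes 0.05 s, during which the arm holds its last target. There are 200 camera calls.

## Working session

There is one attempt and no reset: what is moved stays moved. The work goes in short steps, Python scripts to look and compute and a tool call to move; the robot and the scene stay as the last step left them, time stands still between calls to the robot, and variables do not carry over. Pictures are saved under pics/ and viewed, at most 10 in all, crops included, and the job is handed in when it is done.

Besides the shell and the picture viewer there is one more tool, called after "Call:" in YAML: its name, and indented under it one key for each argument. drive_tool: Moves the arm, as the interface text tells. Its arguments: {"type":"object","properties":{"steps":{"type":"array"},"grip_force":{"type":"number"}},"required":["steps"]}

```bash
mkdir -p pics; cat > h.py <<'E'
import numpy as np, cv2
from cell import observe, get_image, arm
def snap(n,f):
    d=get_image(n); im=d['image'][:,:,::-1].copy(); cv2.imwrite(f'pics/{f}.png',im); 
    np.savez(f'pics/{f}.npz',**{k:np.array(v) for k,v in d.items()}); return d
def load(f): return dict(np.load(f'pics/{f}.npz'))
def R(d):
    a=np.array(d['attitude'],float)
    if a.shape==(3,3): return a
    if a.size==3: return cv2.Rodrigues(a)[0]
    from scipy.spatial.transform import Rotation as Ro
    return Ro.from_quat(a).as_matrix()
def foc(d): return d['image'].shape[0]/2/np.tan(np.radians(float(d['vfov']))/2)
def px2w(d,u,v,z):
    r=R(d)@np.array([(u-d['cx'])/foc(d),(v-d['cy'])/foc(d),1]); c=np.array(d['xyz'],float)
    return c+r*(z-c[2])/r[2]
def w2px(d,p):
    q=R(d).T@(np.array(p,float)-np.array(d['xyz'],float)); return np.array([d['cx'],d['cy']])+foc(d)*q[:2]/q[2]
E
python3 - <<'E'
from h import *
for n in('scene','top'):
    d=snap(n,n+'0'); print(n,d['vfov'],d['cx'],d['cy'],d['xyz'],d['attitude'])
    im=cv2.imread(f'pics/{n}0.png'); cv2.imwrite(f'pics/{n}0b.png',cv2.resize(im,(800,600),interpolation=cv2.INTER_CUBIC))
o=observe(); print(o); print(arm.tcp_to_grasp)
E
```

```text
scene 43.3222914152468 250.33063763372832 204.00357854255034 [1.54475635 0.34587827 1.0092466 ] [-1.42380103 -2.03044353  0.93328617]
top 52.12961686408659 253.66285106001789 189.66249834994346 [ 0.42854642 -0.02270427  1.26297438] [-2.19178834  2.16668532 -0.04543155]
{'clock': 0.1, 'joints': array([ 1.0994023 ,  0.43513   ,  0.02498283,  1.57400167, -0.01159936,
        1.13397055, -0.07507498]), 'dq': array([-0.00085192, -0.00230497, -0.0012473 , -0.00312228,  0.00281478,
       -0.00067381, -0.00061559]), 'joint_efforts': array([ 3.19435312e-03, -6.69134831e+01,  9.88081768e-01, -3.15147614e+01,
       -6.03744364e-02,  3.73524881e-02,  5.97681469e-05]), 'position': array([ 0.22509232, -0.58258186,  0.22603974]), 'ee_rot': array([-3.08705868e+00, -5.75701478e-01,  5.89997585e-04]), 'force': array([ 0.25590634,  0.37885034, -0.27531836]), 'ft_torque': array([7.65273691e-06, 6.32722230e-02, 1.75449019e-05]), 'gripper_force': 0.0, 'width': 0.9974206919205334}
0.0188
```

View pics/top0b.png

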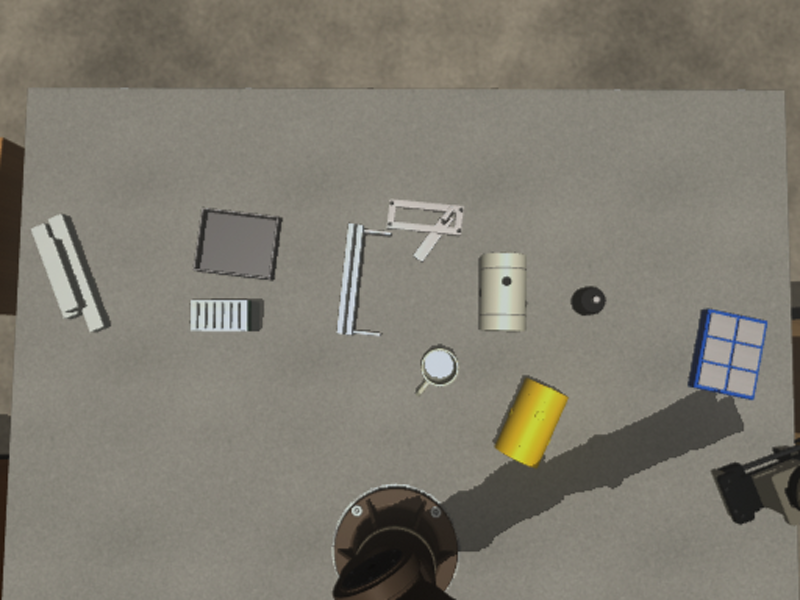

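View pics/scene0b.png

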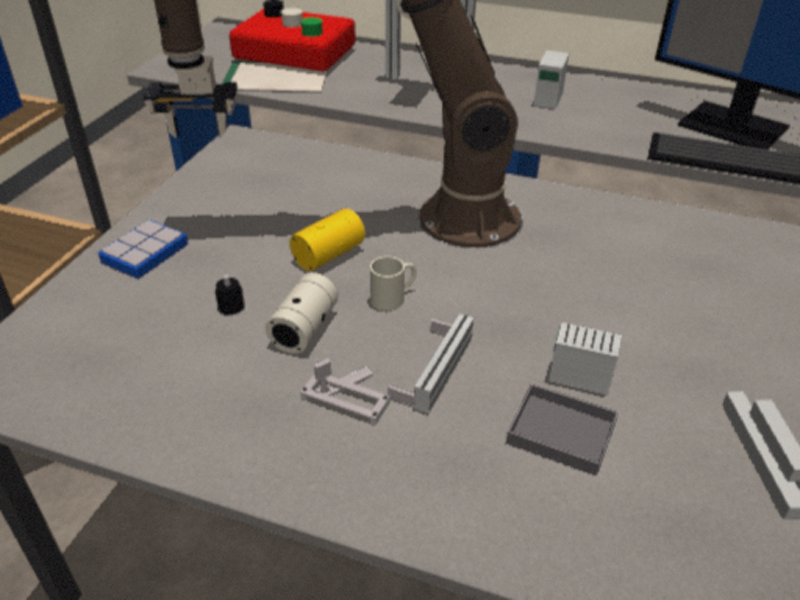

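The top view shows the stop bar near (350,280), the guard plate with the key near (427,217), key tab about (447,215) and foot towards (420,255). The tray is at (240,244), supply (225,315), mug (438,366) and motor (588,300).

Things that could be mistaken: white housing (503,291) against the yellow cylinder (532,421), and the stop bar at (350,280) against the loose profile at (70,272). By the description I choose the white cylinder and the bar with cheeks. I'll check in a close crop.

```bash
python3 - <<'E'
from h import *
im=cv2.imread('pics/top0.png')[120:220,212:342]
cv2.imwrite('pics/c1.png',cv2.resize(im,None,fx=6,fy=6,interpolation=cv2.INTER_CUBIC))
E
```

```text
(no output)
```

View pics/c1.png

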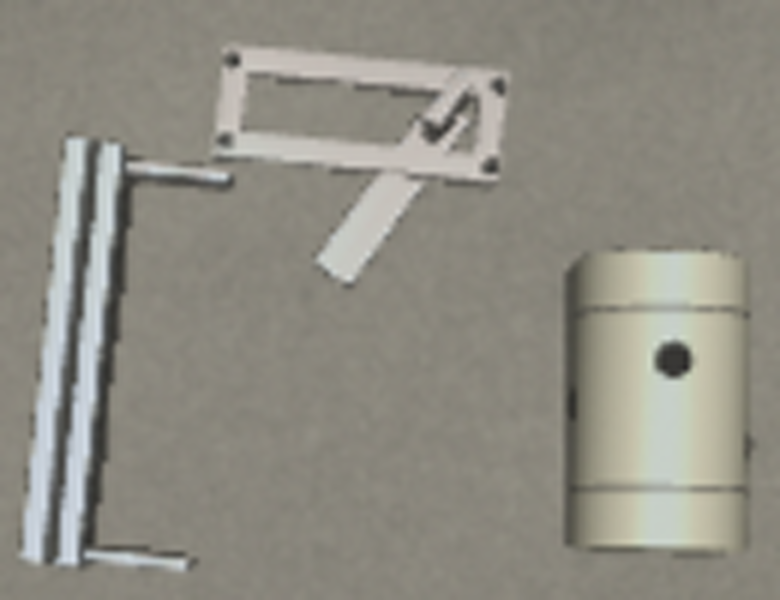

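```bash
cat > fit.py <<'E'
from h import *
from scipy.optimize import least_squares, minimize
def c2p(U,V,u0=212,v0=120,s=6): return np.array([u0+(U+.5)/s-.5, v0+(V+.5)/s-.5])
def T(p,q): 
    c,s=np.cos(p[2]),np.sin(p[2]); return np.array([p[0]+c*q[0]-s*q[1],p[1]+s*q[0]+c*q[1],q[2]])
def fitpts(d,pts,p0):
    f=lambda p: np.concatenate([w2px(d,T(p,np.array(q)/1000))-np.array(m) for m,q in pts])
    r=least_squares(f,p0,loss='soft_l1'); return r.x, r.fun.reshape(-1,2)
def cylpts(p):
    a=np.linspace(0,2*np.pi,60); return [T(p,np.array([sx*.075,.045*np.cos(t),.045+.045*np.sin(t)])) for sx in(-1,1) for t in a]
def fithousing(d,p0,S=6,scale=1.):
    im=d['image'][:,:,::-1].copy(); c=w2px(d,[p0[0],p0[1],.045]); u0,v0=int(c[0])-35,int(c[1])-40
    if 1:
        cr=cv2.resize(im[v0:v0+80,u0:u0+70],None,fx=S,fy=S,interpolation=cv2.INTER_CUBIC)
        x=cr.astype(int); m=((x[:,:,2]>150)&(x[:,:,2]-x[:,:,0]>12)).astype(np.uint8)
        m=cv2.morphologyEx(m,cv2.MORPH_CLOSE,np.ones((25,25),np.uint8))
        n,l,st,ce=cv2.connectedComponentsWithStats(m); k=1+np.argmax(st[1:,4]); m=(l==k).astype(np.uint8)
        hc=cv2.findContours(m,0,1)[0][0]; m=cv2.fillConvexPoly(m*0,cv2.convexHull(hc),1)
    def cost(p):
        q=np.array([(w2px(d,a)-[u0,v0]+.5)*S-.5 for a in cylpts(p)],np.float32)
        h=cv2.convexHull(q)
        mm=cv2.fillConvexPoly(m*0,np.round(h*16).astype(np.int32),1,shift=4)
        return float((mm!=m).sum())
    b=None
    r=minimize(cost,p0,method='Nelder-Mead',options=dict(initial_simplex=np.array(p0)+np.array([[0,0,0],[.01,0,0],[0,.01,0],[0,0,.08]]),xatol=1e-4,fatol=1,maxiter=300))
    return r.x,r.fun/m.sum()
E
python3 - <<'E'
from fit import *
d=load('top0')
P=lambda x,y:(145+x,-165+y,19)
pts=[((222,46),P(30,120)),((510,72),P(30,-32)),((497,182),P(-30,-32)),((215,156),P(-30,120)),
((122,143),(110,0,60)),((81,565),(-110,0,60)),((66,138),(110,30,60)),((22,560),(-110,30,60)),
((232,173),(106,-55,30)),((190,560),(-100,-55,30))]
pts=[(c2p(*m),q) for m,q in pts]
s,res=fitpts(d,pts,[.55,.1,0]); print('stand',s,res.round(2).tolist())
g=T(s,np.array([.145,-.165,.019])); print('guard',g)
ft=[px2w(d,*c2p(U,V),.008) for U,V in((316,262),(350,286))]; m=(ft[0]+ft[1])/2; v=m-g
print('foot end',m,np.linalg.norm(ft[0]-ft[1]),'len',np.linalg.norm(v[:2]),'ang rel +y',np.arctan2(v[1],v[0])-np.pi/2-s[2])
for U,V in((470,75),(437,133)): print('tab?',px2w(d,*c2p(U,V),.08))
c=px2w(d,*c2p(658,400),.09)
h,e=fithousing(d,[c[0],c[1],0.]); print('housing',h,e); 
rel=np.array(h[:2])-s[:2]; c_,s_=np.cos(s[2]),np.sin(s[2]); print('in stand',[c_*rel[0]+s_*rel[1],-s_*rel[0]+c_*rel[1]],h[2]-s[2])
u=lambda a,b:np.array([a,b])*512/800
t=[((205,208),(65,80,30)),((281,217),(65,-80,30)),((273,280),(-65,-80,30)),((196,270),(-65,80,30))]
print('tray',*fitpts(d,[(u(*m),q) for m,q in t],[.55,.35,0]))
E
```

```text
stand [ 0.53722308  0.0810793  -0.08668483] [[0.52, -0.18], [-0.21, -0.09], [0.22, 0.09], [-0.17, -0.06], [0.23, 0.01], [-0.26, 0.48], [-0.05, -0.07], [-0.14, 0.35], [-0.28, -0.41], [0.2, -0.12]]
guard [ 0.66739355 -0.09585473  0.019     ]
foot end [ 0.58638073 -0.03792463  0.008     ] 0.02233769437089322 len 0.0995940447594709 ang rel +y 1.0367104294807263
tab? [ 0.67949233 -0.10547345  0.08      ]
tab? [ 0.64965602 -0.08897876  0.08      ]
housing [ 0.51465859 -0.21048428  0.06633691] 1.8529254179168453
in stand [np.float64(0.002762729951028893), np.float64(-0.2924223722987762)] 0.1530217336434862
tray [ 0.60995974  0.3262045  -0.11164421] [[-0.24472672 -0.20816308]
 [ 0.49063266 -0.049205  ]
 [ 0.08268216 -0.02104024]
 [-0.30045494  0.27674798]]
```

```bash
python3 - <<'E'
from h import *
d=load('top0'); im=d['image']
print(im[178,296:342:2].tolist())
print(w2px(d,[.51,-.21,.045]), c:=px2w(d,212+658/6,120+400/6,.09))
E
```

```text
[[138, 134, 124], [138, 135, 124], [139, 135, 125], [138, 134, 124], [139, 136, 126], [94, 92, 85], [98, 96, 84], [135, 132, 116], [159, 156, 136], [174, 171, 150], [188, 184, 163], [198, 196, 174], [199, 207, 189], [78, 78, 74], [56, 55, 53], [79, 80, 74], [198, 197, 175], [192, 189, 166], [179, 176, 155], [159, 157, 138], [127, 125, 110], [140, 138, 126], [138, 134, 124]]
[322.54846625 188.78786732] [ 0.51330874 -0.20044913  0.09      ]
```

Crop: guard plate corners (222,46), (510,72), (497,182), (215,156). The key tab is at about (453,104) and the foot end at (316,262)–(350,286). The white housing (658,400) is confirmed, with its ends at V 250 and 550. The sizes agree: foot width 22, foot length 99.6, key angle 1.04 rad. Now moving above the key.

Call:
drive_tool:
  steps:
    - [0.3, 24.6, 27, 0, 0.1196]
    - [0.6, 24.6, 27, 0, 0.1196]
    - [0.6, 24.6, 27, 0, 0.1196]
    - [0.6, 24.6, 27, 0, 0.1196]
    - [0.6, 24.6, 27, 0, 0.1196]
    - [0.6, 24.6, 27, 0, 0.1196]
    - [0.6, 24.6, 27, 0, 0.1196]
    - [0.6, 24.6, 27, 0, 0.1196]
    - [0.6, 24.6, 27, 0, 0.1196]
    - [0.6, 24.6, 27, 0, 0.1196]
    - [0.6, 24.6, 27, 0, 0.1196]
    - [0.6, 24.6, 27, 0, 0.1196]
    - [0.6, 24.6, 27, 0, 0.1196]
    - [0.6, 24.6, 27, 0, 0.1196]
    - [0.6, 24.6, 27, 0, 0.1196]
    - [0.6, 24.6, 27, 0, 0.1196]
    - [0.6, 24.6, 27, 0, 0.1196]
    - [0.6, 24.6, 27, 0, 0.1196]
    - [0.6, 0, 0, 0, 0]
    - [0.6, 0, 0, 0, 0]
  grip_force: 20

```text
clock: 1.77
position: [0.6687, -0.0939, 0.2257]
ee_rot: [-0.952, -2.992, -0.002]
force: [-0.9, -1.2, 0.4]
width: 0.402
gripper_force: 0.0
```

Call:
drive_tool:
  steps:
    - [0.6, -1.3, -1.9, -35, 0]
    - [0.6, 0, 0, -40, 0]
    - [0.6, 0, 0, -40, 0]
    - [0.6, 0, 0, -30, 0]
    - [0.6, 0, 0, -20, 0]
    - [0.6, 0, 0, -17, 0]
    - [0.6, 0, 0, 0, 0]

```text
clock: 2.35
position: [0.6634, -0.1008, 0.0405]
ee_rot: [-0.96, -2.985, 0.004]
force: [-1.5, 0.2, 0.2]
width: 0.402
gripper_force: 0.0
```

```bash
python3 - <<'E'
from h import *
o=observe();print(o['position'],o['force'])
snap('scene','s1');im=cv2.imread('pics/s1.png'); p=w2px(load('s1'),[.667,-.096,.05]).astype(int);print(p)
a=cv2.resize(im[p[1]-50:p[1]+50,p[0]-65:p[0]+65],None,fx=6,fy=6,interpolation=cv2.INTER_CUBIC); cv2.imwrite('pics/s1c.png',a)
E
```

```text
[ 0.66338147 -0.100843    0.04055   ] [-1.46168572  0.21876549  0.21049447]
[206 238]
```

View pics/s1c.png

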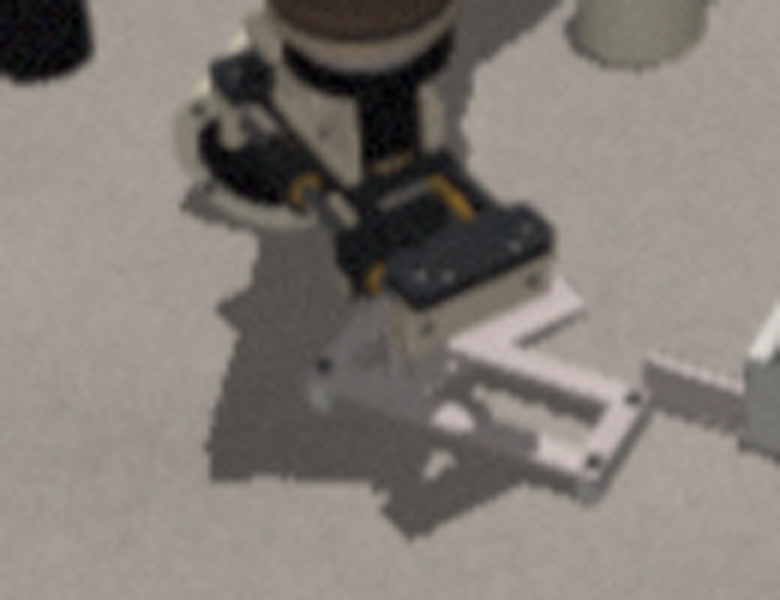

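The crop shows the gripper body over the slot end, with the shadowed tab hidden behind the fingers at about (380,340). The foot is untouched. The measured TCP is 6 mm short, so I'll correct it and close.

Call:
drive_tool:
  steps:
    - [0.6, 4, 5, 2, 0]
    - [0.6, 0, 0, 0, 0]
    - [0.6, 0, 0, 0, 0]

```text
clock: 2.65
position: [0.6722, -0.0933, 0.0488]
ee_rot: [0.957, 2.989, 0.002]
force: [-0.5, -0.2, -0.1]
width: 0.402
gripper_force: 0.0
```

Call:
drive_tool:
  steps:
    - [0.6, 0, 0, 0, 0]
    - [0.6, 0, 0, 0, 0]
    - [0.6, 0, 0, 0, 0]

```text
clock: 2.9
position: [0.6709, -0.0941, 0.0472]
ee_rot: [0.959, 2.991, -0.0]
force: [0.2, 0.0, -0.0]
width: 0.4
gripper_force: 0.0
```

Call:
drive_tool:
  steps:
    - [0.6, -3.2, -2.2, -3, 0]
    - [0.6, 0, 0, 0, 0]
    - [0.6, 0, 0, 0, 0]
    - [0.6, 0, 0, 0, 0]
    - [1, 0, 0, 0, 0]
    - [1, 0, 0, 0, 0]
    - [1, 0, 0, 0, 0]
    - [1, 0, 0, 0, 0]
    - [1, 0, 0, 0, 0]

```text
clock: 3.65
position: [0.6676, -0.096, 0.0437]
ee_rot: [0.958, 2.992, 0.0]
force: [-0.2, -1.2, 0.2]
width: 0.107
gripper_force: 20.0
```

Call:
drive_tool:
  steps:
    - [1, 0, 0, 2.5, 0]
    - [1, 0, 0, 0, 0]
    - [1, 0, 0, 0, -0.04]
    - [1, 0, 0, 0, -0.0928]
    - [1, 0, 0, 0, -0.0928]
    - [1, 0, 0, 0, -0.0928]
    - [1, 0, 0, 0, -0.0928]
    - [1, 0, 0, 0, -0.0928]
    - [1, 0, 0, 0, -0.0928]
    - [1, 0, 0, 0, -0.0928]
    - [1, 0, 0, 0, -0.0928]
    - [1, 0, 0, 0, -0.0928]
    - [1, 0, 0, 0, -0.0928]
    - [1, 0, 0, 0, -0.07]
    - [1, 0, 0, 0, 0]
    - [1, 0, 0, 0, 0]
    - [1, 0, 0, 0, 0]
    - [1, 0, 0, 0, 0]
  grip_force: 35

```text
clock: 5.15
position: [0.6675, -0.0961, 0.0462]
ee_rot: [-2.314, -2.124, -0.0]
force: [0.4, -0.2, -1.6]
width: 0.109
gripper_force: 35.0
```

```bash
python3 - <<'E'
from h import *
a=[]
for n in('top','scene'):
    d=snap(n,n+'2');im=cv2.imread(f'pics/{n}2.png'); p=w2px(d,[.667,-.06,.02]).astype(int);print(n,p-[48,45])
    a.append(cv2.resize(im[p[1]-45:p[1]+45,p[0]-48:p[0]+48][:,:],None,fx=4,fy=4,interpolation=cv2.INTER_CUBIC))
cv2.imwrite('pics/c2.png',np.hstack(a))
E
```

```text
top [226  94]
scene [170 204]
```

View pics/c2.png

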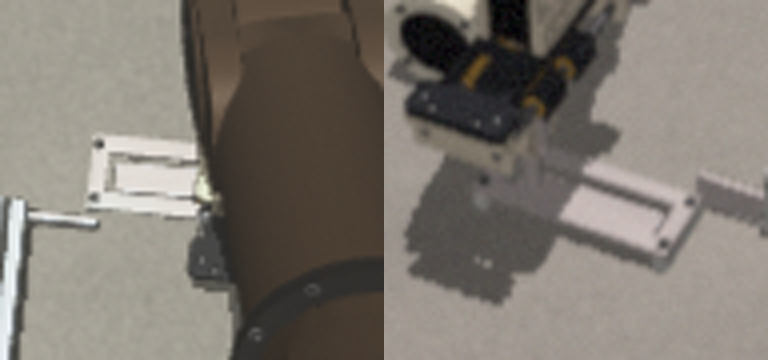

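The foot shows inside the slot in both views, with a thin dark gap on each side (top crop, foot about V 160–192 in a slot of about V 153–197). Drawing it up slowly.

Call:
drive_tool:
  steps:
    - [1, 0, 0, 3, 0]
    - [1, 0, 0, 3, 0]
    - [1, 0, 0, 3, 0]
    - [1, 0, 0, 3, 0]
    - [1, 0, 0, 0, 0]

```text
clock: 5.67
position: [0.6682, -0.0961, 0.0593]
ee_rot: [2.315, 2.122, 0.002]
force: [0.0, 0.6, -1.7]
width: 0.108
gripper_force: 35.0
```

Call:
drive_tool:
  steps:
    - [1, 0, 0, 10, 0]
    - [1, 0, 0, 25, 0]
    - [1, 0, 0, 35, 0]
    - [1, 0, 0, 30, 0]
    - [1, 0, 15, 14, 0]
    - [1, -5, 30, 0, 0]
    - [1, -5, 34, 0, -0.025]
    - [1, -5, 34, 0, 0]
    - [1, -5, 34, 0, 0]
    - [1, -5, 34, 0, 0]
    - [1, -5, 34, 0, 0]
    - [1, -5, 34, 0, 0]
    - [1, -5, 34, 0, 0]
    - [1, -5, 34, 0, 0]
    - [1, -5, 30, 0, 0]
    - [1, -2.6, 20, 0, 0]
    - [1, 0, 10.5, 0, 0]
    - [1, 0, 0, 0, 0]
    - [1, 0, 0, 0, 0]
    - [1, 0, 0, 0, 0]

```text
clock: 7.33
position: [0.6157, 0.2789, 0.172]
ee_rot: [2.344, 2.09, -0.002]
force: [0.0, -0.3, -1.7]
width: 0.104
gripper_force: 35.0
```

Call:
drive_tool:
  steps:
    - [1, 0, 0, -25, 0]
    - [1, 0, 0, -30, 0]
    - [1, 0, 0, -25, 0]
    - [1, 0, 0, -15, 0]
    - [1, 0, 0, -10, 0]
    - [1, 0, 0, 0, 0]
    - [1, 0, 0, 0, 0]
    - [1, 0, 0, 0, 0]

```text
clock: 8.0
position: [0.6161, 0.2812, 0.0687]
ee_rot: [2.343, 2.092, 0.003]
force: [0.9, 1.4, -2.5]
width: 0.105
gripper_force: 35.0
```

```bash
python3 - <<'E'
from h import *
d=snap('scene','s3');im=cv2.imread('pics/s3.png'); p=w2px(d,[.61,.31,.03]).astype(int)
a=cv2.resize(im[p[1]-50:p[1]+50,p[0]-65:p[0]+65],None,fx=6,fy=6,interpolation=cv2.INTER_CUBIC); cv2.imwrite('pics/s3c.png',a)
print(observe()['position'],p-[65,50])
E
```

```text
[0.61607841 0.28152982 0.06886493] [287 216]
```

View pics/s3c.png

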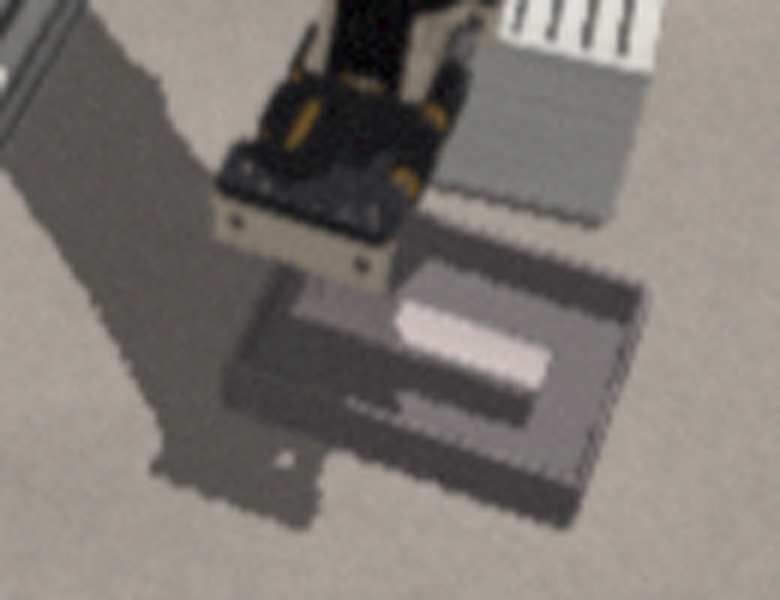

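The key's foot (475,345) hangs over the tray floor, clear of all the walls, and the supply is clear. Lowering.

Call:
drive_tool:
  steps:
    - [1, 0, 0, -6, 0]
    - [1, 0, 0, -5, 0]
    - [1, 0, 0, -4, 0]
    - [1, 0, 0, -3, 0]
    - [1, 0, 0, -1.5, 0]
    - [1, 0, 0, 0, 0]
    - [1, 0, 0, 0, 0]
    - [1, 0, 0, 0, 0]

```text
clock: 8.72
position: [0.615, 0.2815, 0.0477]
ee_rot: [-2.342, -2.093, -0.0]
force: [0.4, -0.4, -0.9]
width: 0.109
gripper_force: 35.0
```

Call:
drive_tool:
  steps:
    - [1, 0, 0, -0.5, 0]
    - [1, 0, 0, 0, 0]
    - [0.6, 0, 0, 0, 0]
    - [0.6, 0, 0, 0, 0]
    - [0.6, 0, 0, 0, 0]
    - [0.6, 0, 0, 0, 0]
    - [0.6, 0, 0, 8, 0]
    - [0.6, 0, 0, 20, 0]
    - [0.6, 0, 0, 30, 0]
    - [0.6, 0, 0, 35, 0]
    - [0.6, 0, 0, 35, 0]
    - [0.6, 0, -20, 20, 0]
    - [0.6, -10, -36, 0, 0]
    - [0.6, -10, -36, 0, 0]
    - [0.6, -10, -36, 0, 0]
    - [0.6, -10, -36, 0, 0]
    - [0.6, 0, 0, 0, 0]

```text
clock: 10.13
position: [0.5741, 0.1081, 0.1957]
ee_rot: [2.349, 2.08, -0.006]
force: [-0.0, -0.8, 0.4]
width: 0.4
gripper_force: 0.0
```

```bash
python3 - <<'E'
from h import *
d=snap('top','t4');im=cv2.imread('pics/t4.png')
q=snap('scene','s4');i2=cv2.imread('pics/s4.png')
p=w2px(d,[.515,-.205,.045]).astype(int); r=w2px(q,[.61,.31,.03]).astype(int); print(p-[28,36],r-[40,30])
a=cv2.resize(im[p[1]-36:p[1]+36,p[0]-28:p[0]+28],None,fx=8,fy=8,interpolation=cv2.INTER_CUBIC)
b=cv2.resize(i2[r[1]-40:r[1]+32,r[0]-28:r[0]+28][:, :],None,fx=5,fy=8*.625,interpolation=cv2.INTER_CUBIC)
c=np.zeros((576,280,3),np.uint8); c[:b.shape[0],:]=b; cv2.imwrite('pics/c4.png',np.hstack([a,c]))
E
```

```text
[292 151] [312 236]
```

View pics/c4.png

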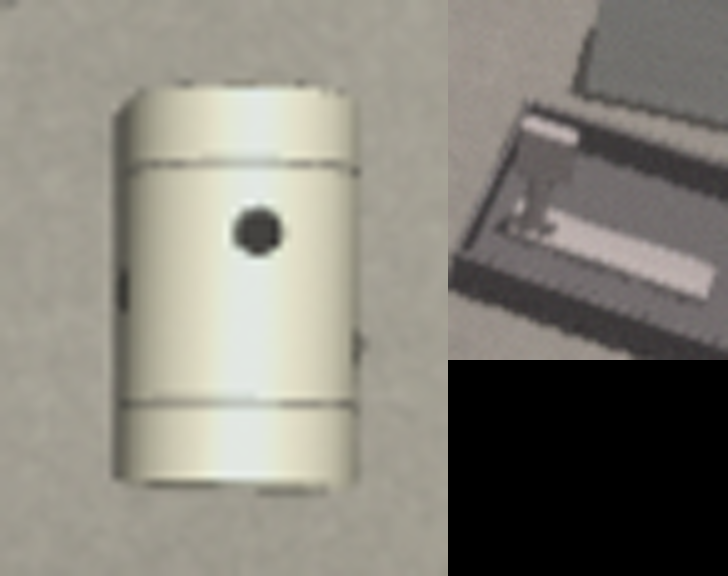

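The key stands upright in the tray (right panel). In the left panel the housing outline has left edge U≈114, right edge U≈357, ends V≈87 and V≈488, with origin pixel (292,151) at scale 8.

```bash
cat >> fit.py <<'E'
def hullfit(d,obs,p0,bz=0):
    def f(p):
        h=cv2.convexHull(np.array([w2px(d,a) for a in cylpts(p)],np.float32))
        return [cv2.pointPolygonTest(h,(float(o[0]),float(o[1])),True) for o in obs]
    r=least_squares(f,p0,diff_step=1e-3,x_scale=[.01,.01,.05]); return r.x,np.round(r.fun,2)
S0=np.array([.5372,.0811,-.0867])
def instand(h):
    r=np.array(h[:2])-S0[:2];c,s=np.cos(S0[2]),np.sin(S0[2]); return np.round([c*r[0]+s*r[1],-s*r[0]+c*r[1],h[2]-S0[2]],4)
E
python3 - <<'E'
from fit import *
d=load('t4')
ob=[c2p(*o,292,151,8) for o in [(114,200),(114,300),(113,460),(357,120),(357,300),(357,470),(200,86),(320,88),(180,486),(320,490)]]
for p0 in([.51,-.2,0],[.515,-.21,-.05],[.515,-.2,.05]):
    h,r=hullfit(d,ob,p0); print(h,r,instand(h))
mo=px2w(d,597*.64,299*.64,.08);print('motor shaft top',mo, 'stand yaw ok')
E
```

```text
[ 5.14987676e-01 -2.04908892e-01  6.07249045e-08] [-0.49 -0.44 -0.49 -0.48 -0.46 -0.44  0.01 -0.08  0.12 -0.22] [ 0.0026 -0.2869  0.0867]
[ 0.51499597 -0.20493376 -0.00465175] [-0.55 -0.44 -0.4  -0.37 -0.45 -0.53  0.03 -0.1   0.1  -0.16] [ 0.0026 -0.2869  0.082 ]
[ 0.51499756 -0.20493434 -0.00472165] [-0.55 -0.44 -0.4  -0.37 -0.45 -0.54  0.04 -0.1   0.1  -0.16] [ 0.0026 -0.2869  0.082 ]
motor shaft top [ 0.50185357 -0.38255016  0.08      ] stand yaw ok
```

Call:
drive_tool:
  steps:
    - [1, -10, -15, 0, 0]
    - [1, -17, -32, 0, 0]
    - [1, -17, -32, 0, 0]
    - [1, -17, -32, 0, 0]
    - [1, -17, -32, 0, 0]
    - [1, -17, -32, 0, 0]
    - [1, -17, -32, 0, 0]
    - [1, -17, -32, 0, 0]
    - [1, -17, -32, 0, 0]
    - [1, -17, -32, 0, 0]
    - [1, -10, -20, -20, 0.06]
    - [1, 0, 0, -35, 0.06]
    - [1, 0, 0, -35, 0]
    - [1, 0, 0, -30, 0]
    - [1, 0, 0, -20, 0]
    - [1, 0, 0, -15, 0]
    - [1, 0, 0, 0, 0]
    - [1, 0, 0, 0, 0]
    - [1, 0, 0, 0, 0]
    - [1, 0, 0, 0, 0]

```text
clock: 11.9
position: [0.4033, -0.2056, 0.0414]
ee_rot: [2.211, 2.229, 0.002]
force: [-0.4, 0.4, 0.9]
width: 0.004
gripper_force: 0.0
```

Call:
drive_tool:
  steps:
    - [1, 3, 0, 0, 0]
    - [1, 3, 0, 0, 0]
    - [1, 3, 0, 0, 0]
    - [1, 3, 0, 0, 0]
    - [1, 2, 0, 0, 0]
    - [1, 2, 0, 0, 0]
    - [1, 2, 0, 0, 0]
    - [1, 2, 0, 0, 0]
    - [1, 2, 0, 0, 0]
    - [1, 2, 0, 0, 0]

```text
clock: 12.73
position: [0.4241, -0.2056, 0.0399]
ee_rot: [-2.212, -2.227, 0.003]
force: [-7.6, -0.1, 5.4]
width: 0.004
gripper_force: 3.6
```

Call:
drive_tool:
  steps:
    - [1, 2, 0, 0, 0]
    - [1, 2, 0, 0, 0]
    - [1, 2, 0, 0, 0]
    - [1, 2, 0, 0, 0]
    - [1, 2, 0, 0, 0]
    - [1, 1.5, 0, 0, 0]
    - [1, 0, 0, 0, 0]
    - [1, 0, 0, 0, 0]

```text
clock: 13.4
position: [0.4362, -0.2056, 0.04]
ee_rot: [-2.212, -2.228, 0.002]
force: [-5.6, -0.1, 3.6]
width: 0.005
gripper_force: 2.8
```

```bash
python3 - <<'E'
from h import *
q=snap('scene','s5');i2=cv2.imread('pics/s5.png');r=w2px(q,[.52,-.2,.045]).astype(int);o=observe();print(o['position'],o['force'],r)
cv2.imwrite('pics/s5c.png',cv2.resize(i2[r[1]-45:r[1]+45,r[0]-60:r[0]+60],None,fx=6,fy=6,interpolation=cv2.INTER_CUBIC))
E
```

```text
[ 0.43617963 -0.20559858  0.03998256] [-5.07643515  0.15636628  3.87691049] [194 200]
```

View pics/s5c.png

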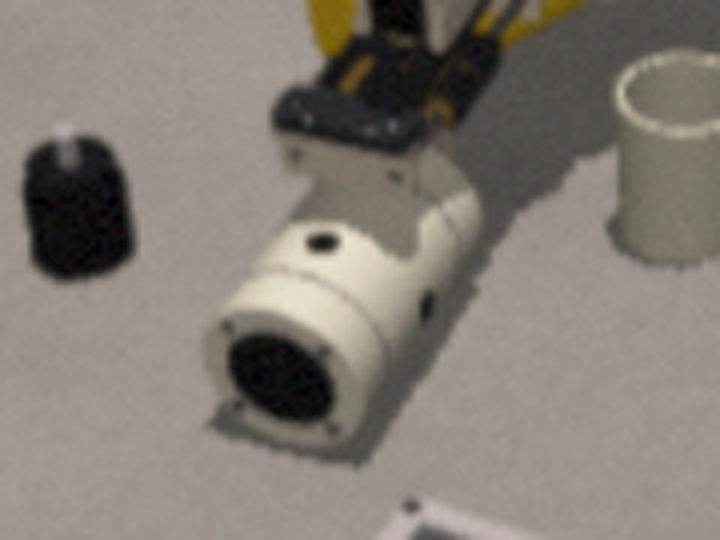

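The housing is still upright in place. Its front end disc is at crop (283,375), and the motor and mug are untouched. I'll finish the nudge, back off and measure the disc.

Call:
drive_tool:
  steps:
    - [1, 1.5, 0, 0, 0]
    - [1, 1, 0, 0, 0]
    - [1, 0, 0, 0, 0]
    - [1, -4, 0, 0, 0]
    - [1, -10, 0, 0, 0]
    - [1, -10, 0, 0, 0]
    - [1, 0, 0, 15, 0]
    - [1, 0, 0, 35, 0]
    - [1, 0, 0, 35, 0]
    - [1, 0, 0, 30, 0]
    - [1, 0, -20, 0, 0]
    - [1, 0, -36, 0, 0]
    - [1, 0, -36, 0, 0]
    - [1, 20, -20, 0, 0]
    - [1, 30, 0, 0, 0]
    - [1, 35, 0, 0, 0]
    - [1, 30, 0, 0, 0]
    - [1, 10, 0, 0, 0]
    - [1, 0, 0, 0, 0]
    - [1, 0, 0, 0, 0]

```text
clock: 15.12
position: [0.5399, -0.3174, 0.1547]
ee_rot: [-2.212, -2.23, 0.001]
force: [-0.6, -0.1, -1.1]
width: 0.004
gripper_force: 0.0
```

```bash
cat >> fit.py <<'E'
def disc(f,e):
    d=load(f); im=d['image'].max(axis=2); p=w2px(d,[*e,.045]).astype(int)
    w=im[p[1]-16:p[1]+17,p[0]-16:p[0]+17]; m=(w<45).astype(np.uint8)
    n,l,st,ce=cv2.connectedComponentsWithStats(m); k=min((k for k in range(1,n) if st[k,4]>60),key=lambda k:np.hypot(*(ce[k]-16)))
    c=ce[k]+p-16; return px2w(d,c[0],c[1],.045),st[k,4],c
E
python3 - <<'E'
from fit import *
for f,e in(('s4',(.59,-.205)),('s5',(.605,-.205))): print(disc(f,e))
d=snap('scene','s6'); print(disc('s6',(.61,-.205)))
t=snap('top','t6');p=w2px(t,[.53,-.205,.045]).astype(int);print(p-[35,40]);im=cv2.imread('pics/t6.png')
cv2.imwrite('pics/t6c.png',cv2.resize(im[p[1]-40:p[1]+32,p[0]-45:p[0]+51],None,fx=8,fy=8,interpolation=cv2.INTER_CUBIC))
E
```

```text
(array([ 0.5917988 , -0.20719615,  0.045     ]), np.int32(170), array([182.36470588, 214.37647059]))
(array([ 0.6067897 , -0.20645537,  0.045     ]), np.int32(172), array([180.37790698, 217.5755814 ]))
(array([ 0.60974451, -0.20585593,  0.045     ]), np.int32(174), array([180.12068966, 218.24712644]))
[285 142]
```

Call:
drive_tool:
  steps:
    - [1, -5, 0, -30, 0]
    - [1, -2, 0, -35, 0]
    - [1, 0, 0, -30, 0]
    - [1, 0, 0, -17, 0]
    - [1, 0, 0, -5, 0]
    - [1, 0, 8, 0, 0]
    - [1, 0, 12, 0, 0]
    - [1, 0, 12, 0, 0]
    - [1, 0, 8, 0, 0]
    - [1, 0, 4, 0, 0]
    - [1, 0, 2, 0, 0]
    - [1, 0, 2, 0, 0]
    - [1, 0, 2, 0, 0]
    - [1, 0, 2, 0, 0]
    - [1, 0, 2, 0, 0]
    - [1, 0, 2, 0, 0]
    - [1, 0, 2, 0, 0]
    - [1, 0, 2, 0, 0]
    - [1, 0, 2.5, 0, 0]
    - [1, 0, 2.5, 0, 0]

```text
clock: 16.88
position: [0.5339, -0.2524, 0.0382]
ee_rot: [-2.213, -2.23, -0.0]
force: [-0.3, -0.5, -1.5]
width: 0.001
gripper_force: 0.1
```

```bash
python3 - <<'E'
from fit import *
snap('scene','s7'); print(disc('s7',(.61,-.205)),observe()['position'],observe()['force'])
E
```

```text
(array([ 0.60976367, -0.19630715,  0.045     ]), np.int32(175), array([183.02857143, 218.99428571])) [ 0.53405047 -0.25160324  0.0381915 ] [-0.41922077  0.09441416  0.2836469 ]
```

Call:
drive_tool:
  steps:
    - [1, 0, 2.5, 0, 0]
    - [1, 0, 3, 0, 0]
    - [1, 0, 3, 0, 0]
    - [1, 0, 3, 0, 0]
    - [1, 0, 3, 0, 0]
    - [1, 0, 3, 0, 0]
    - [1, 0, 3, 0, 0]
    - [1, 0, 3, 0, 0]
    - [1, 0, 3, 0, 0]
    - [1, 0, 3, 0, 0]
    - [1, 0, 3, 0, 0]
    - [1, 0, 3, 0, 0]
    - [1, 0, 3, 0, 0]
    - [1, 0, 3, 0, 0]
    - [1, 0, 3, 0, 0]
    - [1, 0, 3, 0, 0]
    - [1, 0, 3, 0, 0]
    - [1, 0, 3, 0, 0]
    - [1, 0, 3, 0, 0]
    - [1, 0, 3, 0, 0]

```text
clock: 18.6
position: [0.534, -0.1928, 0.0382]
ee_rot: [2.213, 2.23, 0.0]
force: [-0.3, 0.3, 0.4]
width: 0.004
gripper_force: 0.1
```

```bash
python3 - <<'E'
from fit import *
snap('scene','s8'); r=disc('s8',(.61,-.135)); print(r, instand([*r[0][:2],0]),observe()['position'],observe()['force'])
E
```

```text
(array([ 0.60950644, -0.13685506,  0.045     ]), np.int32(180), array([201.41111111, 223.62222222])) [ 0.0909 -0.2109  0.0867] [ 0.53406119 -0.19199522  0.03823353] [0.0435562  0.57862696 1.00695483]
```

Call:
drive_tool:
  steps:
    - [1, 0, 3, 0, 0]
    - [1, 0, 3, 0, 0]
    - [1, 0, 3, 0, 0]
    - [1, 0, 3, 0, 0]
    - [1, 0, 3, 0, 0]
    - [1, 0, 3, 0, 0]
    - [1, 0, 3, 0, 0]
    - [1, 0, 3, 0, 0]
    - [1, 0, 3, 0, 0]
    - [1, 0, 3, 0, 0]
    - [1, 0, 3, 0, 0]
    - [1, 0, 3, 0, 0]
    - [1, 0, 3, 0, 0]
    - [1, 0, 3, 0, 0]
    - [1, 0, 3, 0, 0]
    - [1, 0, 3, 0, 0]
    - [1, 0, 3, 0, 0]
    - [1, 0, 3, 0, 0]
    - [1, 0, 3, 0, 0]
    - [1, 0, 3, 0, 0]

```text
clock: 20.32
position: [0.534, -0.1328, 0.0383]
ee_rot: [2.213, 2.23, 0.0]
force: [-0.0, -0.3, 0.1]
width: 0.003
gripper_force: 0.1
```

Call:
drive_tool:
  steps:
    - [1, 0, 3, 0, 0]
    - [1, 0, 3, 0, 0]
    - [1, 0, 3, 0, 0]
    - [1, 0, 3, 0, 0]
    - [1, 0, 3, 0, 0]
    - [1, 0, 3, 0, 0]
    - [1, 0, 3, 0, 0]
    - [1, 0, 3, 0, 0]
    - [1, 0, 3, 0, 0]
    - [1, 0, 3, 0, 0]
    - [1, 0, 3, 0, 0]
    - [1, 0, 3, 0, 0]
    - [1, 0, 3, 0, 0]
    - [1, 0, 3, 0, 0]
    - [1, 0, 2.5, 0, 0]
    - [1, 0, 2.5, 0, 0]
    - [1, 0, 2.5, 0, 0]
    - [1, 0, 2.5, 0, 0]
    - [1, 0, 2, 0, 0]
    - [1, 0, 2, 0, 0]

```text
clock: 21.98
position: [0.534, -0.0769, 0.0382]
ee_rot: [2.213, 2.23, 0.0]
force: [-0.5, -0.3, 0.3]
width: 0.006
gripper_force: 0.0
```

```bash
python3 - <<'E'
from fit import *
snap('scene','s9'); r=disc('s9',(.61,-.02)); print(r, instand([*r[0][:2],0]),observe()['position'],observe()['force'])
E
```

```text
(array([ 0.61023509, -0.01980642,  0.045     ]), np.int32(194), array([238.60309278, 233.30412371])) [ 0.0815 -0.0942  0.0867] [ 0.53399002 -0.07632753  0.03824133] [-0.22326302  0.4771264   0.75974684]
```

Call:
drive_tool:
  steps:
    - [1, 0, 2, 0, 0]
    - [1, 0, 2, 0, 0]
    - [1, 0, 2, 0, 0]
    - [1, 0, 2, 0, 0]
    - [1, 0, 2, 0, 0]
    - [1, 0, 2, 0, 0]
    - [1, 0, 2, 0, 0]
    - [1, 0, 2, 0, 0]
    - [1, 0, 2, 0, 0]
    - [1, 0, 2, 0, 0]
    - [1, 0, 2, 0, 0]
    - [1, 0, 2, 0, 0]
    - [1, 0, 2, 0, 0]
    - [1, 0, 2, 0, 0]
    - [1, 0, 2, 0, 0]
    - [1, 0, 2, 0, 0]
    - [1, 0, 2, 0, 0]
    - [1, 0, 2, 0, 0]
    - [1, 0, 2, 0, 0]
    - [1, 0, 2, 0, 0]

```text
clock: 23.7
position: [0.534, -0.0369, 0.0382]
ee_rot: [2.213, 2.23, 0.0]
force: [-0.3, 0.1, -0.8]
width: 0.007
gripper_force: 0.1
```

Call:
drive_tool:
  steps:
    - [1, 0, 1.5, 0, 0]
    - [1, 0, 1.5, 0, 0]
    - [1, 0, 1.5, 0, 0]
    - [1, 0, 1, 0, 0]
    - [1, 0, 1, 0, 0]
    - [1, 0, 1, 0, 0]
    - [1, 0, 1, 0, 0]
    - [1, 0, 1, 0, 0]
    - [1, 0, 1, 0, 0]
    - [1, 0, 1, 0, 0]

```text
clock: 24.53
position: [0.534, -0.026, 0.0383]
ee_rot: [2.213, 2.229, -0.001]
force: [0.3, -4.7, 2.0]
width: 0.008
gripper_force: 2.3
```

```bash
python3 - <<'E'
from fit import *
snap('scene','s10'); r=disc('s10',(.61,.03)); print(r, instand([*r[0][:2],0]),observe()['position'],observe()['force'])
E
```

```text
(array([0.6097365 , 0.03049622, 0.045     ]), np.int32(196), array([255.18367347, 237.40816327])) [ 0.0766 -0.0441  0.0867] [ 0.53396874 -0.02606577  0.0382915 ] [-0.02098177 -1.39196663  0.31927943]
```

The +x end is at the stop (disc at stand y −44). Now I'll press on the −x half to square it up.

Call:
drive_tool:
  steps:
    - [1, 0, -2, 0, 0]
    - [1, 0, -4, 0, 0]
    - [1, -10, 0, 0, 0]
    - [1, -14, 0, 0, 0]
    - [1, -14, 0, 0, 0]
    - [1, -12, 0, 0, 0]
    - [1, 0, 0, 0, 0]
    - [1, 0, 2, 0, 0]
    - [1, 0, 2, 0, 0]
    - [1, 0, 1, 0, 0]
    - [1, 0, 1, 0, 0]
    - [1, 0, 1, 0, 0]
    - [1, 0, 1, 0, 0]
    - [1, 0, 1, 0, 0]
    - [1, 0, 1, 0, 0]
    - [1, 0, 1, 0, 0]
    - [1, 0, 1, 0, 0]
    - [1, 0, 1, 0, 0]
    - [1, 0, 1, 0, 0]

```text
clock: 26.17
position: [0.4836, -0.0177, 0.0381]
ee_rot: [-2.213, -2.23, 0.001]
force: [-1.1, -5.4, 4.4]
width: 0.005
gripper_force: 2.6
```

Call:
drive_tool:
  steps:
    - [1, 0, 1, 0, 0]
    - [1, 0, 1, 0, 0]
    - [1, 0, 1, 0, 0]
    - [1, 0, 1, 0, 0]

```text
clock: 26.5
position: [0.4834, -0.0159, 0.0382]
ee_rot: [2.214, 2.227, -0.004]
force: [-2.0, -14.4, 5.9]
width: 0.007
gripper_force: 8.0
```

Call:
drive_tool:
  steps:
    - [1, 0, -0.5, 0, 0]
    - [1, 0, -0.5, 0, 0]
    - [1, 0, -0.5, 0, 0]
    - [1, 0, -1, 0, 0]
    - [1, 0, -2, 0, 0]
    - [1, 0, -4, 0, 0]
    - [1, 14, 0, 0, -0.04]
    - [1, 18, 0, 0, -0.04]
    - [1, 18, 0, 0, 0]
    - [1, 0, 0, 0, 0]
    - [1, 0, 2, 0, 0]
    - [1, 0, 1, 0, 0]
    - [1, 0, 1, 0, 0]
    - [1, 0, 0.5, 0, 0]
    - [1, 0, 0.5, 0, 0]

```text
clock: 27.75
position: [0.5341, -0.0199, 0.0383]
ee_rot: [2.301, 2.135, -0.001]
force: [4.2, -11.2, -2.3]
width: 0.004
gripper_force: 5.3
```

```bash
python3 - <<'E'
from fit import *
snap('scene','s11'); r=disc('s11',(.61,.03)); print(r, instand([*r[0][:2],0]),observe()['position'],observe()['force'])
E
```

```text
(array([0.61097429, 0.03018908, 0.045     ]), np.int32(193), array([254.93782383, 237.66839378])) [ 0.0779 -0.0443  0.0867] [ 0.53412242 -0.01988696  0.03829274] [ 3.79938912 -9.78371064 -2.65206281]
```

Call:
drive_tool:
  steps:
    - [1, 0, -0.5, 0, 0]
    - [1, 0, -0.5, 0, 0]
    - [1, 0, -0.5, 0, 0]
    - [1, 0, -0.5, 0, 0]
    - [1, 0, -1, 0, 0]
    - [1, 0, -3, 0, 0]
    - [1, 0, -8, 0, 0]
    - [1, 0, -15, 0, 0]
    - [1, 0, -20, 0, 0]
    - [1, 0, -15, 15, 0]
    - [1, 0, -10, 35, 0]
    - [1, 0, -20, 40, 0]
    - [1, 0, -38, 30, 0]
    - [1, -10, -38, 10, 0]
    - [1, -10, -38, 0, 0]
    - [1, -10, -38, 0, 0]
    - [1, -10, -38, 0, 0]
    - [1, 0, -20, 0, 0]
    - [1, 0, 0, 0, 0]
    - [1, 0, 0, 0, 0]

```text
clock: 29.47
position: [0.4929, -0.3157, 0.1609]
ee_rot: [-2.303, -2.136, 0.0]
force: [-0.4, -0.3, 0.3]
width: 0.005
gripper_force: 0.0
```

```bash
python3 - <<'E'
from fit import *
d=snap('scene','s12'); r=disc('s12',(.61,.03)); print(r, instand([*r[0][:2],0]))
t=snap('top','t12');p=w2px(t,[.55,.08,.045]).astype(int);im=cv2.imread('pics/t12.png')
a=cv2.resize(im[p[1]-50:p[1]+50,p[0]-55:p[0]+45],None,fx=4,fy=4,interpolation=cv2.INTER_CUBIC)
i2=cv2.imread('pics/s12.png'); b=cv2.resize(i2[170:320,170:400],(400,261)); print(p-[55,50])
c=np.zeros((400,400,3),np.uint8);c[:261]=b; cv2.imwrite('pics/c12.png',np.hstack([a,c]))
E
```

```text
(array([0.61074577, 0.02979882, 0.045     ]), np.int32(194), array([254.83505155, 237.58247423])) [ 0.0777 -0.0447  0.0867]
[174 124]
```

View pics/c12.png

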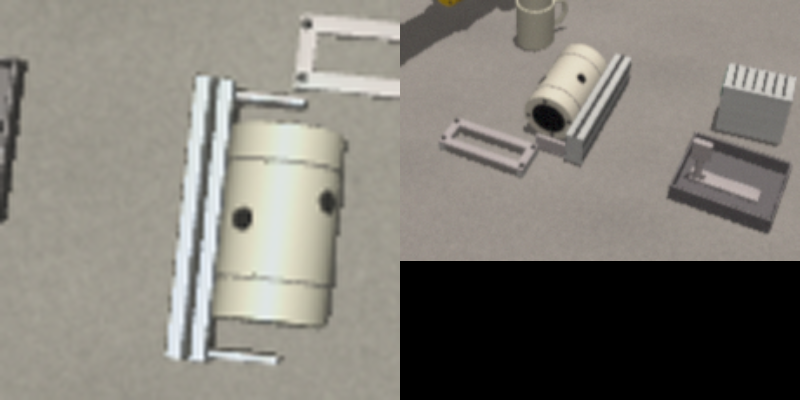

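The top panel shows the housing between the cheeks, with its right edge (343,150)–(328,310) parallel to the bar edge (232,80)–(207,360). The key stands upright in the tray, and the mug and supply are unmoved.

```bash
python3 - <<'E'
from fit import *
snap('scene','s13'); print(disc('s13',(.61,.03))[2]); print(arm.sign_off())
E
```

```text
[254.81865285 237.5388601 ]
the job is handed in; nothing more can be done
None
```

The job is handed in: the key stands upright in the grey tray and the white housing lies at rest, square against the stop bar between the cheeks. It took about 30 s of the 72 s; the supply and mug look unmoved, but the motor was outside the last close view.

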